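Lock off the bench gas after the lesson

TASK

The lesson is over: lock off the bench gas. With the fingertips, push the peg of the slotted disc round until the slot lines up with the bar, then push the bar by the plate at its tail straight through the disc, all the way home until the plate meets the guide block. Only push: pick nothing up, and leave the jars, caps, matchbox and burner where they stand.

Things in the scene. Friction and masses are not known exactly. Their poses are not given: they have to be found in the camera images.
- lock_base: Bench gas lock, fixed to the table: aluminium base plate 215 x 110 mm, 10 mm thick (x -131 to +84 mm). Origin on the table under the disc's axis; x is the way the bar is pushed, z is up. The bar runs level along x (y = 0) through the guide, across the disc, into the keeper. A brass gas fitting stands beyond the keeper (x = 85 to 157 mm, top z = 35 mm).
- guide (a point): Middle of the rear face of the aluminium guide block that the bar slides in, where the push plate ends up: x = -90, z = 21 mm in the base frame. The guide runs from x = -90 to -52 mm, 40 mm wide, top at z = 35 mm.
- keeper (a point): Mouth of the keeper block (x = 51 mm, z = 21 mm in the base frame), which takes the bar's nose beyond the disc. It runs from x = 51 to 75 mm, 40 mm wide, top at z = 35 mm.
- disc_centre (a point): Centre of the flat steel disc's upper face (30 mm above the table), on its upright axis. The disc is 90 mm across. One straight slot, 18 mm wide and 16 mm deep, crosses it through the centre from rim to rim along this point's x axis, and takes the bar either way round. It turns with about 2 N at the peg and stays where it is left.
- disc (a joint): Angle of the disc (rad), growing anticlockwise seen from above: 0 or 3.14 = slot in line with the bar. At 0 the peg is on the base's +y side, at 3.14 on its -y side. It starts between 0.6 and 2.54 and may be turned from -1.6 to 4.75.
- peg_top (a point): Centre of the top of the disc's only peg: round, upright, steel, 12 mm thick, from 30 mm (the disc's upper face) to 62 mm above the table, 30 mm from the disc's axis, square to the slot (on the disc's +y). Push it sideways to turn the disc.
- bar (a joint): How far the bar is in (m): starts at 0 to 0.012 (drawn back), 0.118 = home, push plate against the guide. At 0.016 the nose meets the disc's rim and is stopped unless the slot is within about 0.15 rad of the bar's line; the taper then lines the disc up. Slides with 2 to 3 N, stays where it is left, cannot be lifted out.
- push_plate (a point): Centre of the rear face of the upright push plate at the bar's tail: dark steel, 36 mm wide across the bar, 6 mm thick, from 15 to 57 mm above the table (this point: 40 mm). It is 214 mm behind the disc's axis along the base's x when the joint reads 0, 96 mm when home.
- bar_nose (a point): Tip of the bar's nose, 21 mm above the table. The bar is dark steel, 12 mm wide and 12 mm tall, 147 mm from nose to plate; its last 10 mm taper to 5 mm wide.
- jar0: Bystander, loose, to be left alone: small sample jar, 36 mm across, 62 mm tall. Origin at the centre of its underside.
- jar1: Bystander, loose, to be left alone: small sample jar, 36 mm across, 62 mm tall. Origin at the centre of its underside.
- jar2: Bystander, loose, to be left alone: small sample jar, 36 mm across, 62 mm tall. Origin at the centre of its underside.
- cap0: Bystander, loose, to be left alone: black screw cap lying flat, a ring 36 mm across, 14 mm tall. Origin at the centre of its underside.
- cap1: Bystander, loose, to be left alone: black screw cap lying flat, a ring 36 mm across, 14 mm tall. Origin at the centre of its underside.
- matchbox: Bystander, loose, to be left alone: matchbox, 53 x 36 x 16 mm. Origin at the centre of its underside.
- burner: Bystander, loose, to be left alone: laboratory gas burner, foot 80 mm across, 150 mm tall, barrel 13 to 18 mm thick. Origin at the centre of its underside.

How it is judged:
By the outcome, as a careful person would: the job done as asked, in the order asked, and still so for the second after the job is handed in, with the robot touching nothing.
It also fails if it takes over 54 s, if anything falls off the work surface, if the arm or the gripper's body presses on something with over 40 N, if the wrist force passes 120 N, or if a joint passes its speed limit or range.

ROBOT

A 6-joint arm with a two-finger parallel gripper is mounted at the origin on the work surface. World frame = base frame: x ahead of the robot, y to its left, z up, the work surface at z = 0. Lengths are in m, angles in rad, forces in N, time in s.
With the tool pointing down it reaches from about 0.35 to 0.775 m from the base axis. Payload 7.3 kg.
Tool frame: the origin (TCP) lies at the very end of the fingers, on their centre line; the grasp point (between the pads) lies robot.pinch_z behind it (robot.pinch_z is the distance from the TCP to the grasp point, in m); y points along the fingers, z is the direction in which the jaws open and shut, and the axes are right-handed (so a half turn about y gives the same grasp; the last joint's range is limited). The gripper opens to 92 mm and grips with 3 to 60 N. Pads are 19 mm wide; open, the fingers measure 130 mm over their backs; the gripper's body (75 mm by 190 mm) begins 47 mm behind the grasp point.
Start: joints at [-1.31, 0.342, 1.524, -0, 1.275, -0.146], TCP at [0.208, -0.482, 0.227] pointing down, gripper open.
Joint ranges: [-2.53, 2.53], [-0.77, 2.02], [0.04, 2.7], [-1, 4.14], [0.28, 2.66], [-3.11, 3.11]. Speed limits (rad/s): [2.57, 2.57, 3.14, 3.14, 3.14, 3.14].

INTERFACE

Orientations are given as [roll, pitch, yaw] about the fixed x, y, z axes, in that order (R = Rz(yaw) Ry(pitch) Rx(roll)).
In Python, from cell import status, viewer, robot gives the robot as it stands. The module is installed in compiled form; this text tells all that it offers.
- The arm moves only by the shell command python3 -m pendant 'ROWS' [FORCE]. ROWS is JSON, a list that holds one entry, the list of rows, each a list of 7 numbers: the shift along the tool's x, y, z in cm, then the turn, a rotation vector about the tool's x, y, z in rad, then the finger opening in cm, from 0 to 9.18. A call has 1 to 20 rows; each row is the pose to reach, as a shift and turn from the pose commanded when the call began, along the tool's axes at that moment; what a row does not reach only later rows make up. A row lasts 1/10 s, in which the tool goes at most 50 mm and 8.59 degrees, less where a joint would pass 70% of its speed; a pose out of reach is approached as far as the arm can. A call with a gripper value outside its range is refused whole. The fingers move at their own pace and stop on an object; FORCE is the grip in N (left out, the last holds). Time passes only in rows, so rows that repeat a pose let the fingers close. It gives the time, the measured TCP pose, the force and the opening at its end, in the units of the state.
- status.observe(): the state, without advancing time (a new reading comes with each control period).
- viewer.read_camera(name): name is "side" or "top"; returns a dict with "image" (400x640x3 uint8, red, green, blue), "range_z" (400x640 float32, m along the optical axis (not along the pixel's ray), 0 where there is no reading), "fx", "fy", "cx", "cy" (pixels), "camera_from_world" (4x4, takes a point from world to camera coordinates). Camera axes: x right, y up, looking along -z (the intrinsics and any distortion apply to the point x, -y, -z); pixel columns grow to the right and rows downward; lengths in m; the calibration is good to about 2 mm. A picture is of the moment at which its call begins.
- robot.hand_in(): hands the job in, once; it reports no verdict.
The state is a dict: "time": time; "qpos": joint angles; "qvel": joint speeds; "joint_efforts": joint torques, N m; "tool_pos": TCP position; "tool_rot": TCP orientation; "contact_force": force on the tool from outside, world axes, zero at the start; "torque": the same for the moment, N m; "opening": finger opening in m.
Only numpy, scipy, OpenCV 4.12 (cv2) and the standard library are available. Lean on these libraries where they do the work, as an engineer would, in place of code of your own. Each camera call takes 0.05 s, during which the arm holds its last target. There are 200 camera calls.

## Working session

There is one attempt and no reset: what is moved stays moved. The work goes in short steps, Python scripts to look and compute and a shell command to move; the robot and the scene stay as the last step left them, time stands still between calls to the robot, and variables do not carry over. Pictures are saved under pics/ and viewed, about 8 in all and at most 12, crops included, and the job is handed in when it is done.

```bash
mkdir -p pics; cat > h.py <<'E'
import numpy as np, cv2
from cell import status, viewer, robot
def cam(n):
    return viewer.read_camera(n)
def ray(c,u,v):
    d=np.array([(u-c['cx'])/c['fx'],-(v-c['cy'])/c['fy'],-1.0])
    T=np.linalg.inv(c['camera_from_world']); return T[:3,3],T[:3,:3]@d
def onz(c,u,v,z):
    o,d=ray(c,u,v); return o+d*(z-o[2])/d[2]
def proj(c,p):
    q=c['camera_from_world']@np.append(p,1); return np.array([c['cx']+c['fx']*q[0]/-q[2],c['cy']-c['fy']*q[1]/-q[2]])
def cloud(c):
    v,u=np.mgrid[:400,:640]; z=c['range_z']
    P=np.stack([(u-c['cx'])/c['fx']*z,-(v-c['cy'])/c['fy']*z,-z],-1)
    T=np.linalg.inv(c['camera_from_world']); return P@T[:3,:3].T+T[:3,3]
def save(n,f): cv2.imwrite('pics/'+f,n[:,:,::-1])
E
python3 - <<'E'
from h import *
for n in('top','side'):
    c=cam(n); save(c['image'],n+'1.png'); print(n,c['fx'],c['cx'],c['cy'],np.linalg.inv(c['camera_from_world'])[:3].round(3).tolist(), [k for k in c])
s=status.observe(); print({k:np.round(v,3) for k,v in s.items()}); print(robot.pinch_z)
E
```

```text
top 383.74088255338154 322.2143378786679 198.9174553852142 [[0.009, 0.996, -0.086, 0.516], [-1.0, 0.007, -0.024, 0.046], [-0.023, 0.086, 0.996, 0.785]] ['image', 'range_z', 'fx', 'fy', 'cx', 'cy', 'camera_from_world']
side 402.18537680116356 317.4511989860168 206.01256836724238 [[-0.893, 0.215, -0.396, 0.299], [-0.45, -0.429, 0.783, 0.638], [-0.001, 0.878, 0.48, 0.427]] ['image', 'range_z', 'fx', 'fy', 'cx', 'cy', 'camera_from_world']
{'time': np.float64(0.1), 'qpos': array([-1.31 ,  0.343,  1.525, -0.   ,  1.275, -0.146]), 'qvel': array([ 0.001, -0.001, -0.001, -0.   , -0.001, -0.002]), 'joint_efforts': array([ 1.000e-03, -4.320e+01, -2.447e+01,  7.200e-02,  5.300e-02,
       -0.000e+00]), 'tool_pos': array([ 0.208, -0.482,  0.226]), 'tool_rot': array([-1.572,  0.   , -2.735]), 'contact_force': array([0.448, 0.044, 0.456]), 'torque': array([ 0.016, -0.001, -0.001]), 'opening': np.float64(0.092)}
0.0188
```

View pics/top1.png

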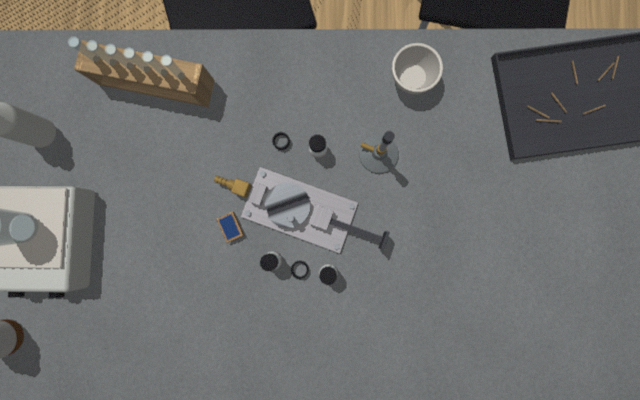

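View pics/side1.png

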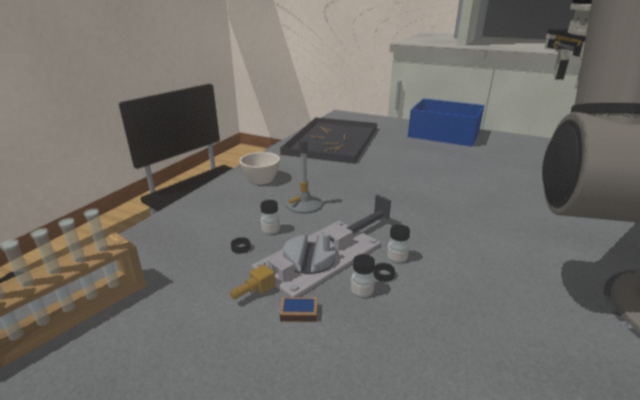

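The top view shows the disc at about (289,205), the guide at (324,218), the push plate at (385,240) and the fitting at (235,187). The bar is pushed toward image left. The jars are at (270,262), (328,274) and (318,146), and the burner at (380,152). I'll crop closer to find the peg.

```bash
python3 - <<'E'
from h import *
c=cam('top'); s=cam('side')
a=cv2.resize(c['image'][120:290,205:405],None,fx=4,fy=3.5,interpolation=cv2.INTER_CUBIC)
a=cv2.resize(c['image'][130:280,205:405],None,fx=4,fy=4,interpolation=cv2.INTER_CUBIC); save(a,'top2.png')
b=cv2.resize(s['image'][180:330,225:425],None,fx=4,fy=4,interpolation=cv2.INTER_CUBIC); save(b,'side2.png')
E
```

```text
(no output)
```

View pics/top2.png

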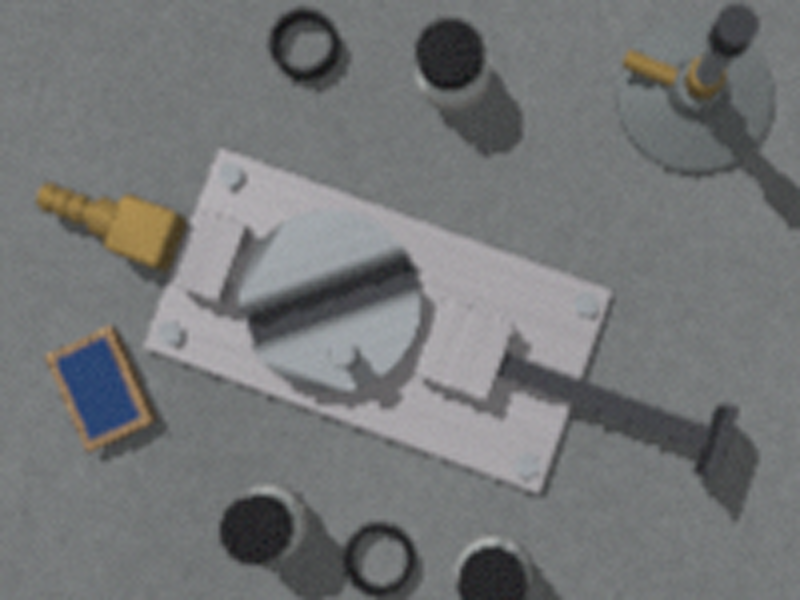

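View pics/side2.png

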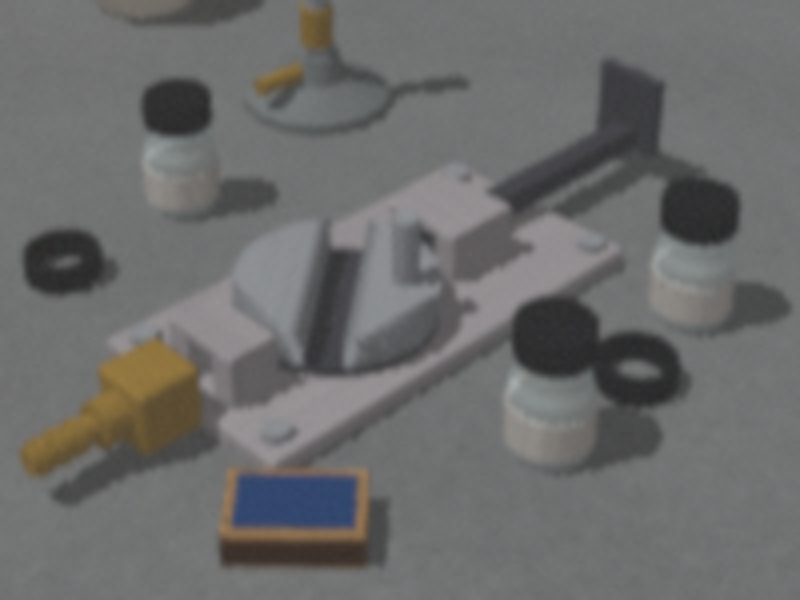

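Top crop (4x, offset 205,130): base corners are at (220,150), (612,290), (545,493) and (148,348). The slot runs from (247,310) to (412,265), the peg top is near (345,353) and the plate top near (722,435). In the side crop (offset 225,180) the peg top is at about (406,214) and the plate top edge runs from (605,62) to (662,82).

```bash
cat >> h.py <<'E'
def tp(u,v): return 205+u/4-.375,130+v/4-.375
def sd(u,v): return 225+u/4-.375,180+v/4-.375
def tri(c,p,s,q):
    o,d=ray(c,*p); o2,d2=ray(s,*q)
    k=np.linalg.lstsq(np.stack([d,-d2],1),o2-o,rcond=None)[0]; a=o+d*k[0]; b=o2+d2*k[1]; return (a+b)/2,np.linalg.norm(a-b)
E
python3 - <<'E'
from h import *
c=cam('top'); s=cam('side')
K=[onz(c,*tp(*p),.01)[:2] for p in((220,150),(612,290),(545,493),(148,348))]
print(np.round(K,4).tolist(),[np.linalg.norm(K[i]-K[i-1]).round(4) for i in range(4)])
# x dir: from tail (right) to keeper(left)
d=(K[0]-K[1])+(K[3]-K[2]); th=np.arctan2(d[1],d[0]); e=np.array([np.cos(th),np.sin(th)]); n=np.array([-e[1],e[0]])
ctr=np.mean(K,0); O=ctr+e*.0235; print('theta',th,'O',O)
print('disc circle ctr',onz(c,*tp(333,300),.03))
B=lambda P:[round(1000*float((P[:2]-O)@e),1),round(1000*float((P[:2]-O)@n),1)]
print('peg',B(onz(c,*tp(345,353),.062)),'tri',[ (B(x[0]),x[0],x[1]) for x in [tri(c,tp(345,353),s,sd(406,214))]])
print('plate top',B(onz(c,*tp(732,405),.057)),B(onz(c,*tp(712,470),.057)))
a=onz(c,*tp(247,310),.03);b=onz(c,*tp(412,257),.03);print('slot up edge',B(a),B(b))
P=cloud(c)
for nm,(u,v) in dict(disc=(300,250),plate=(725,420),peg=(345,353),guide=(465,345),keeper=(215,255)).items():
    U,V=tp(u,v); q=P[int(round(V)),int(round(U))]; print(nm,q.round(4),B(q))
P2=cloud(s)
m=(abs(P2[...,2]-.062)<.004)&(np.hypot(P2[...,0]-O[0],P2[...,1]-O[1])<.05); print('side peg top pts',m.sum(),P2[m].mean(0),B(P2[m].mean(0)))
for nm,o in dict(jarA=(258,528),jarB=(493,575),jarC=(450,52)).items():
    q=onz(c,*tp(*o),.062); print(nm,q.round(3),B(q))
q=onz(c,*tp(697,95),.01); print('burner',q,B(q)); q=onz(c,*tp(735,30),.15); print('burner top',q,B(q))
E
```

```text
[[0.6475, 0.1933], [0.577, -0.0073], [0.4749, 0.026], [0.5458, 0.2276]] [np.float64(0.1074), np.float64(0.2126), np.float64(0.1074), np.float64(0.2137)]
theta 1.232666369920711 O [0.56906328 0.13204649]
disc circle ctr [0.56945161 0.13164081 0.03      ]
peg [-18.5, 22.0] tri [([-18.1, 21.4], array([0.54288992, 0.12209053, 0.06326057]), np.float64(0.0016347128034920175))]
plate top [-198.2, -17.0] [-199.3, 14.9]
slot up edge [38.1, 18.6] [-29.7, -33.8]
disc [0.5944 0.1476 0.0306] [23.1, -18.7]
plate [ 0.5116 -0.0573  0.0583] [-197.7, -8.6]
peg [0.5419 0.1215 0.0634] [-18.9, 22.1]
guide [0.5472 0.0658 0.0362] [-69.8, -1.4]
keeper [0.5916 0.1904 0.0358] [62.5, -1.9]
side peg top pts 33 [0.54230619 0.12539098 0.06140399] [-15.2, 23.0]
jarA [0.46  0.161 0.062] [-8.5, 112.6]
jarB [0.44  0.051 0.062] [-119.1, 95.4]
jarC [0.687 0.074 0.062] [-15.9, -130.3]
burner [ 0.67708349 -0.05052723  0.01      ] [-136.4, -162.5]
burner top [ 0.67575765 -0.04914159  0.15      ] [-135.5, -160.8]
```

Disc angle is about 0.68 rad and the peg is at base (-18.5, 22) mm. The plate's rear is about 200 mm behind the axis. Plan: close the fingers with the wide face square to the bar line, hover behind the peg, then push it along base +x.

```bash
python3 -m pendant '[[[-51.8,0,-39.8,0,-0.826,0,0],[-51.8,0,-39.8,0,-0.826,0,0],[-51.8,0,-39.8,0,-0.826,0,0],[-51.8,0,-39.8,0,-0.826,0,0],[-51.8,0,-39.8,0,-0.826,0,0],[-51.8,0,-39.8,0,-0.826,0,0],[-51.8,0,-39.8,0,-0.826,0,0],[-51.8,0,-39.8,0,-0.826,0,0],[-51.8,0,-39.8,0,-0.826,0,0],[-51.8,0,-39.8,0,-0.826,0,0],[-51.8,0,-39.8,0,-0.826,0,0],[-51.8,0,-39.8,0,-0.826,0,0],[-51.8,0,-39.8,0,-0.826,0,0],[-51.8,8,-39.8,0,-0.826,0,0],[-51.8,8,-39.8,0,-0.826,0,0],[-51.8,8,-39.8,0,-0.826,0,0],[-51.8,8,-39.8,0,-0.826,0,0],[-51.8,8,-39.8,0,-0.826,0,0],[-51.8,8,-39.8,0,-0.826,0,0],[-51.8,8,-39.8,0,-0.826,0,0]]]' 20
cat >> h.py <<'E'
O=np.array([.5691,.1320]); th=1.2327; e=np.array([np.cos(th),np.sin(th)]); n=np.array([-e[1],e[0]])
B=lambda P:[round(1000*float((P[:2]-O)@e),1),round(1000*float((P[:2]-O)@n),1)]
def st():
    s=status.observe(); print('t',s['time'],'base xy',B(s['tool_pos']),'z',s['tool_pos'][2].round(4),s['tool_rot'].round(3),'F',s['contact_force'].round(1),'open',round(float(s['opening']),4))
E
python3 -c "
from h import *
st(); c=cam('side'); save(cv2.resize(c['image'][100:300,225:425],None,fx=3,fy=3),'side3.png')"
```

```text
time: 2.3
tool_pos: [0.5267, 0.088, 0.1481]
tool_rot: [-1.568, 0.001, -1.909]
contact_force: [1.1, 0.5, 0.5]
opening: 0.0004
t 2.3 base xy [-55.6, 25.4] z 0.1481 [-1.568e+00  1.000e-03 -1.909e+00] F [1.1 0.5 0.5] open 0.0004
```

View pics/side3.png

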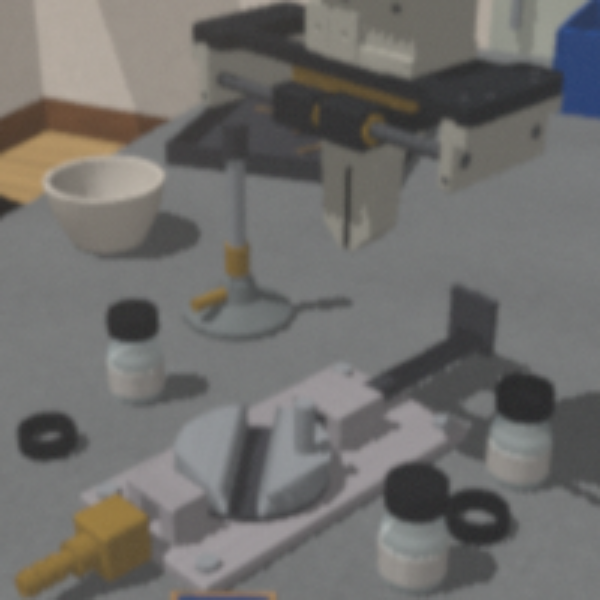

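The fingers are shut, square to the bar line and above the guide at about (360,245). They are clear of the jars and burner. Next I descend and push the peg.

```bash
python3 -m pendant '[[[0,4,0,0,0,0,0],[0,8,0,0,0,0,0],[0,10.6,0,0,0,0,0],[0,10.6,0,0,0,0,0],[-0.8,10.6,0,0,0,0,0],[-1.6,10.6,0,0,0,0,0],[-2.0,10.6,0,0,0,0,0],[-2.4,10.6,0,0,0,0,0],[-2.8,10.6,0,0,0,0,0],[-3.1,10.6,0,0,0,0,0],[-3.4,10.6,0,0,0,0,0],[-3.6,10.6,0,0,0,0,0],[-3.8,10.6,0,0,0,0,0],[-3.9,10.6,0,0,0,0,0],[-4.0,10.6,0,0,0,0,0],[-4.0,10.6,0,0,0,0,0]]]'
python3 -c "
from h import *
st()"
python3 -m pendant '[[[1,0,0,0,0,0,0],[2,0,0,0,0,0,0],[2,-5,0,0,0,0,0],[6,-9,0,0,0,0,0],[10,-9,0,0,0,0,0],[15,-9,0,0,0,0,0],[18,-9,-2.5,0,0,0,0],[20.5,-9,-2.5,0,0,0,0],[20.5,-9,-2.5,0,0,0,0],[20.5,-9,-2.5,0,0,0,0]]]'
python3 - <<'E'
from h import *
st()
c=cam('top'); save(cv2.resize(c['image'][130:280,205:405],None,fx=4,fy=4,interpolation=cv2.INTER_CUBIC),'top4.png')
s=cam('side')
P2=cloud(s); m=(abs(P2[...,2]-.062)<.004)&(np.hypot(P2[...,0]-O[0],P2[...,1]-O[1])<.05); print('side peg',m.sum(),B(P2[m].mean(0)) if m.sum() else '')
P=cloud(c); m=(P[...,2]>.05)&(P[...,2]<.07)&(np.hypot(P[...,0]-O[0],P[...,1]-O[1])<.05); print('top peg',m.sum(),B(P[m].mean(0)) if m.sum() else '')
E
```

```text
time: 3.95
tool_pos: [0.5392, 0.1262, 0.0406]
tool_rot: [-1.571, -0.0, -1.909]
contact_force: [-1.3, -1.6, -0.6]
opening: 0.0005
t 3.95 base xy [-15.4, 26.3] z 0.0406 [-1.571 -0.    -1.909] F [-1.3 -1.6 -0.6] open 0.0005
time: 4.95
tool_pos: [0.448, -0.0599, 0.1311]
tool_rot: [-1.569, 0.0, -1.911]
contact_force: [1.0, 0.2, 0.5]
opening: 0.0002
t 4.95 base xy [-221.2, 50.6] z 0.1311 [-1.569  0.    -1.911] F [1.  0.2 0.5] open 0.0002
side peg 34 [3.5, 30.0]
top peg 36 [0.8, 29.1]
```

View pics/top4.png

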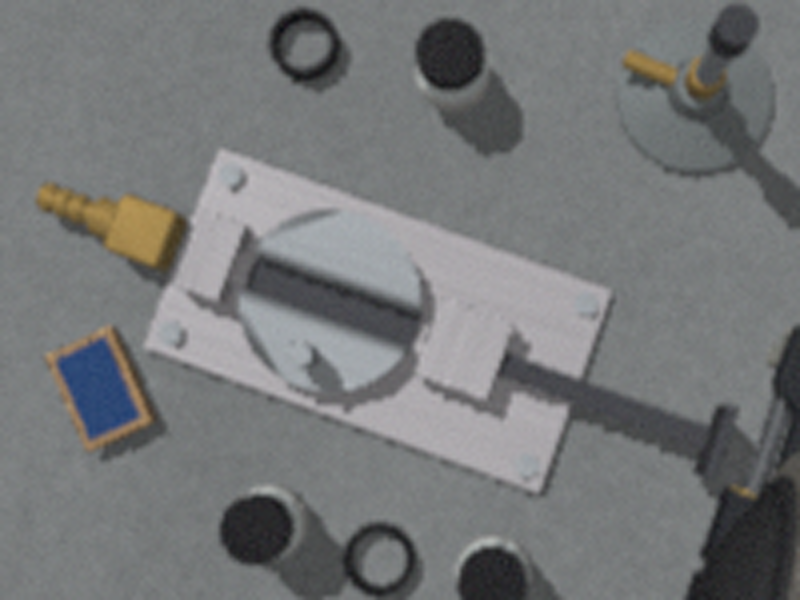

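The slot is now in line: its upper edge runs from (262,258) to (418,308), within about 0.03 rad of the base, and the peg is at x≈1 mm. Nothing else has moved. I moved sideways with the wrong sign, so the hand is at y=+50 mm. I'll correct that while still high, then go down behind the plate.

```bash
python3 -m pendant '[[[1.4,0,2.5,0,0,0,0],[1.4,0,5.06,0,0,0,0],[1.4,0,5.06,0,0,0,0],[1.4,4,5.06,0,0,0,0],[1.4,8,5.06,0,0,0,0],[1.4,9.9,5.06,0,0,0,0],[1.4,9.9,5.06,0,0,0,0],[1.4,9.9,5.06,0,0,0,0]]]'
python3 -c "
from h import *
st(); c=cam('side'); save(cv2.resize(c['image'][130:330,225:425],None,fx=3,fy=3),'side5.png')"
```

```text
time: 5.85
tool_pos: [0.491, -0.0884, 0.032]
tool_rot: [-1.571, 0.0, -1.908]
contact_force: [0.3, -0.5, 0.2]
opening: 0.0003
t 5.85 base xy [-233.9, 0.6] z 0.032 [-1.571  0.    -1.908] F [ 0.3 -0.5  0.2] open 0.0003
```

View pics/side5.png

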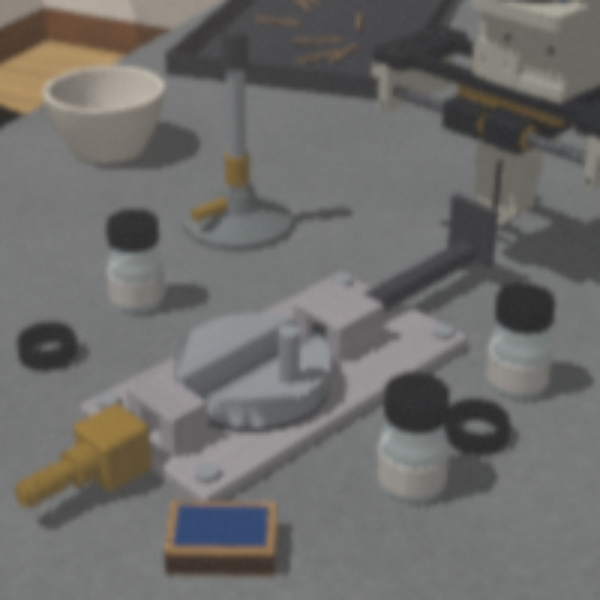

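The fingers are behind the plate at about (500,215), centred on the bar line, with the slot in line. Now I push.

```bash
python3 -m pendant '[[[-1,0,0,0,0,0,0],[-2,0,0,0,0,0,0],[-2.5,0,0,0,0,0,0],[-3,0,0,0,0,0,0],[-3.5,0,0,0,0,0,0],[-4,0,0,0,0,0,0],[-4.5,0,0,0,0,0,0],[-5,0,0,0,0,0,0]]]'
python3 -m pendant '[[[-0.5,0,0,0,0,0,0],[-1,0,0,0,0,0,0],[-1.5,0,0,0,0,0,0],[-2,0,0,0,0,0,0],[-2.5,0,0,0,0,0,0],[-3,0,0,0,0,0,0],[-3.5,0,0,0,0,0,0],[-4,0,0,0,0,0,0],[-4.5,0,0,0,0,0,0],[-5,0,0,0,0,0,0],[-5.5,0,0,0,0,0,0],[-6,0,0,0,0,0,0],[-6.5,0,0,0,0,0,0],[-7,0,0,0,0,0,0],[-7.2,0,0,0,0,0,0],[-7.2,0,0,0,0,0,0]]]'
python3 -c "
from h import *
st()"
```

```text
time: 6.7
tool_pos: [0.5077, -0.0417, 0.0317]
tool_rot: [-1.57, -0.0, -1.909]
contact_force: [0.4, -3.6, 1.9]
opening: 0.0001
time: 8.3
tool_pos: [0.5309, 0.0267, 0.0316]
tool_rot: [-1.572, 0.0, -1.908]
contact_force: [-0.2, 1.2, -0.0]
opening: 0.0008
t 8.3 base xy [-112.0, 1.1] z 0.0316 [-1.572  0.    -1.908] F [-0.2  1.2 -0. ] open 0.0008
```

```bash
python3 -m pendant '[[[-0.2,0,0,0,0,0,0],[-0.4,0,0,0,0,0,0],[-0.5,0,0,0,0,0,0],[-0.6,0,0,0,0,0,0],[-0.6,0,0,0,0,0,0]]]'
python3 -m pendant '[[[-0.1,0,0,0,0,0,0],[-0.1,0,0,0,0,0,0]]]'
python3 -m pendant '[[[-0.1,0,0,0,0,0,0],[-0.1,0,0,0,0,0,0]]]'
python3 -c "
from h import *
st()"
```

```text
time: 8.8
tool_pos: [0.5328, 0.0319, 0.0315]
tool_rot: [-1.572, -0.0, -1.909]
contact_force: [-1.4, -1.1, -0.5]
opening: 0.0007
time: 9.0
tool_pos: [0.5333, 0.0328, 0.0316]
tool_rot: [-1.571, -0.0, -1.909]
contact_force: [-2.8, -1.2, -0.7]
opening: 0.0001
time: 9.2
tool_pos: [0.5334, 0.0329, 0.0316]
tool_rot: [-1.572, -0.001, -1.909]
contact_force: [-3.5, -5.8, 1.2]
opening: 0.0004
t 9.2 base xy [-105.3, 0.8] z 0.0316 [-1.572e+00 -1.000e-03 -1.909e+00] F [-3.5 -5.8  1.2] open 0.0004
```

```bash
python3 -m pendant '[[[-0.1,0,0,0,0,0,0],[-0.1,0,0,0,0,0,0],[-0.1,0,0,0,0,0,0]]]'
python3 -m pendant '[[[-0.1,0,0,0,0,0,0],[-0.1,0,0,0,0,0,0],[-0.1,0,0,0,0,0,0]]]'
```

```text
time: 9.5
tool_pos: [0.5334, 0.033, 0.0316]
tool_rot: [-1.572, -0.003, -1.909]
contact_force: [-5.5, -9.9, 1.4]
opening: 0.0005
time: 9.8
tool_pos: [0.5334, 0.033, 0.0316]
tool_rot: [-1.572, -0.004, -1.909]
contact_force: [-7.8, -14.5, 2.2]
opening: 0.0007
```

The force rises with no motion, so the plate is against the guide. I'll retreat clear and check.

```bash
python3 -m pendant '[[[1,0,0,0,0,0,0],[3,0,0,0,0,0,0],[5,0,0,0,0,0,0],[6,-5,0,0,0,0,0],[6,-10,0,0,0,0,0],[10,-12,0,0,0,0,0],[15,-12,0,0,0,0,0],[20,-12,0,0,0,0,0],[20,-12,0,0,0,0,0],[20,-12,0,0,0,0,0]]]'
python3 - <<'E'
from h import *
st()
c=cam('top'); save(cv2.resize(c['image'][130:280,205:405],None,fx=4,fy=4,interpolation=cv2.INTER_CUBIC),'top6.png')
P=cloud(c); m=(P[...,2]>.05)&(P[...,2]<.065)&(np.hypot(*np.moveaxis(P[...,:2]-(O-e*.093),-1,0))<.025); print('plate top',m.sum(),B(P[m].mean(0)) if m.sum() else '')
E
```

```text
time: 10.8
tool_pos: [0.4685, -0.1541, 0.152]
tool_rot: [-1.569, 0.001, -1.912]
contact_force: [0.2, 0.2, -0.6]
opening: 0.0001
t 10.8 base xy [-303.3, 0.0] z 0.152 [-1.569e+00  1.000e-03 -1.912e+00] F [ 0.2  0.2 -0.6] open 0.0001
plate top 61 [-91.5, -0.3]
```

View pics/top6.png

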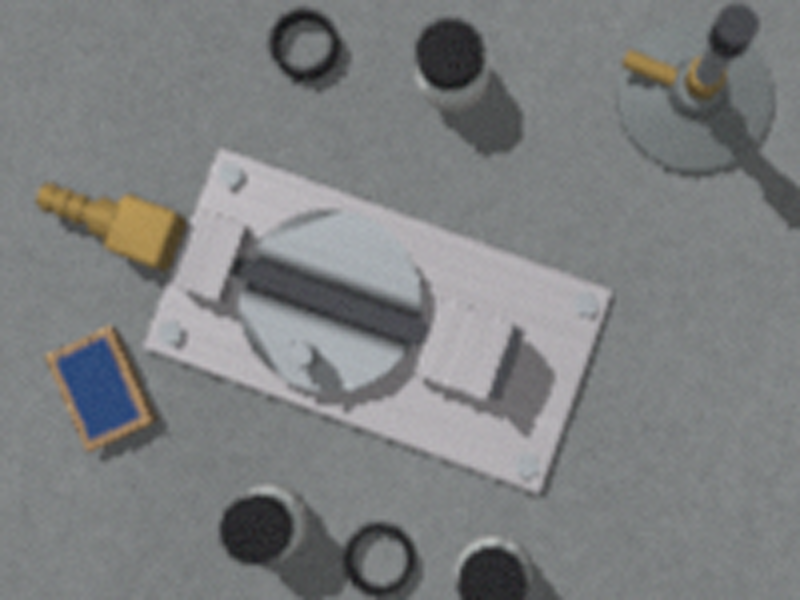

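The bar runs through the disc into the keeper at (240,265), and the plate sits against the guide at (507,362). The bystanders have not moved and the arm is clear.

```bash
python3 -c "
from h import *
print(robot.hand_in())"
```

```text
the job is handed in; nothing more can be done
None
```

The bench gas is locked off: the bar is home through the disc, with its push plate against the guide block. The job is handed in.

- **Disc:** I pushed the peg with closed fingertips from about 0.68 rad to in line. The slot was then within about 0.03 rad of the bar line, inside the 0.15 rad allowed.
- **Bar:** I pushed the plate straight in until it stopped. Further commands gave no movement while the force rose to about 16 N. The fingertips ended at x = -105 mm, which puts the rear of the plate at about -96 mm, the home position.
- **Last checks:** The top picture after backing off shows the bar through the disc and in the keeper, and the plate against the guide. The jars, caps, matchbox and burner stand as before. The arm was clear of everything, and the job took about 11 s.
- **Small disagreements:** Depth put the middle of the plate top at -91.5 mm, where -93 mm was expected; that is within the 2 mm calibration. With the disc in line, the side camera put the peg about 3 mm further along than the top camera did. I also stepped sideways the wrong way once while the hand was high and clear; I corrected it and touched nothing.

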